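# Lock the test plate and start the stand touch-free

### The arm

A 6-joint arm with a two-finger parallel gripper is mounted at the origin on the work surface. World frame = base frame: x ahead of the robot, y to its left, z up, the work surface at z = 0. Lengths are in m, angles in rad, forces in N, time in s.
With the tool pointing down it reaches from about 0.325 to 0.85 m from the base axis. Payload 4.4 kg.
Tool frame: the origin (TCP) lies on the front face of the gripper's body, between the roots of the fingers; the fingertips stand 97 mm ahead of it and the grasp point (between the pads) lies 78 mm ahead of it (bot.tips_ahead is the distance from the TCP to the fingertips, in m); z points along the fingers, y is the line along which they close (so a half turn about z gives the same grasp; the last joint's range is limited). The gripper opens to 94 mm and grips with 3 to 60 N. Pads are 16 mm wide; open, the fingers measure 119 mm over their backs; the gripper's body (75 mm by 177 mm) begins 78 mm behind the grasp point.
Start: joints at [-1.308, 0.207, 1.542, -0, 1.393, -0.15], TCP at [0.231, -0.526, 0.303] pointing down, gripper open.
Joint ranges: [-2.73, 2.73], [-0.86, 2.22], [0.23, 2.46], [-1.11, 4.25], [0.08, 2.63], [-2.82, 2.82]. Speed limits (rad/s): [2.79, 2.79, 3.14, 3.14, 3.14, 3.14].

### API

Orientations are given as a unit quaternion [w, x, y, z].
In Python, from bench import bot gives the robot as it stands.
- The arm moves only by the tool servo_tool, never from a script. Its arguments are lists of equal length, an entry for each row: "dp": the shift along the world's x, y, z in mm, a list of three; "yaw": the turn about the world's z in rad. A call has exactly 8 rows; each row is the pose to reach, as a shift and turn from the pose commanded when the call began; what a row does not reach only later rows make up. A row lasts 1/8 s, in which the tool goes at most 62.5 mm and 10.7 degrees, less where a joint would pass 70% of its speed; a pose out of reach is approached as far as the arm can. A call with a gripper value outside its range is refused whole. "claw" is the opening, from 0 (shut) to 1 (fully open), set as the call begins (left out, the last holds). The fingers move at their own pace and stop on an object; the grip force is fixed at half the most. Time passes only in rows, so rows that repeat a pose let the fingers close, or fill a call up. It gives the time, the measured TCP pose, the force, the opening and the grip force at its end, in the units of the state.
- bot.get_state(): the state, without advancing time (a new reading comes with each control period).
- bot.camera(name): name is "scene" or "top" or "wrist"; returns a dict with "img" (420x560x3 uint8, red, green, blue), "vertical_fov" (degrees; the focal length in pixels is half the picture's height over the tangent of half this angle, whatever the lens; pixels are square), "cx", "cy" (the principal point, pixels), "position" and "rotation" of the camera in the world. Camera axes: x right, y down, z forward; pixel columns grow to the right and rows downward; lengths in m; the calibration is good to about 2 mm. A picture is of the moment at which its call begins. There is no depth.
- bot.sign_off(): hands the job in; it is judged then, once.
The state is a dict: "time": time; "qpos": joint angles; "dq": joint speeds; "joint_efforts": joint torques, N m; "ee_pos": TCP position; "tcp_rot": TCP orientation; "contact_force": force on the tool from outside, world axes, zero at the start; "torque": the same for the moment, N m; "opening": finger opening in m; "grasp_force": force on a finger pad.
Only numpy, scipy, OpenCV 4.12 (cv2) and the standard library are available. Lean on these libraries where they do the work, as an engineer would, in place of code of your own. Each camera call takes 0.05 s, during which the arm holds its last target. There are 200 camera calls.

### The job

Get the seed cup test running: push the cam lock's lever all the way round to its stop so that the grey test plate is clamped, then point at the green start sensor, fingertips centred about 2 cm above its face, and dwell there for two seconds without touching it. Do not touch the red stop sensor or point at it from close above, and leave the loose parts on the bench where they lie.

Things in the scene. Friction and masses are not known exactly. Their poses are not given: they have to be found in the camera images.
- cam_lever (a joint): angle in rad of the cam lock's lever about the upright pivot: 0 is fully open, 1.4 is its locked stop; seen from above the angle grows anticlockwise. It starts somewhere between 0 and 0.45. The hinge is stiff (0.2 N m of friction, so about 2 N at the knob) and stays where it is left.
- pivot (a point): a point on the cam lock's upright pivot axis, 36 mm above the bench (middle of the lever bar), on the robot's side of the test plate, whose near edge lies 25 mm from it along +x. Its axes are the plate's: at lever angle 0 the bar points along this -x, at 1.57 it would point along this -y. A steel pin on the axis rises to 58 mm above the bench.
- rig: the grey aluminium test plate, 160 x 220 x 12 mm, fixed to the bench, with the red cast iron seed cup housing bolted on its middle (105 x 85 mm, top 107 mm above the bench); origin under the plate's centre, x pointing away from the robot.
- lever_knob (a point): centre of the upright black knob on the end of the steel lever bar: a cylinder 22 mm in diameter, from 30 to 80 mm above the bench, its centre 55 mm above the bench and 100 mm from the pivot axis. The bar is 14 mm wide, from 31 to 41 mm above the bench. Axes turn with the lever: -x points outward along the bar.
- start_face (a point): centre of the top face of the START sensor, z up: a fixed grey box 60 x 60 mm with a green disc of 52 mm diameter on top (black window in its middle); the face is 47 mm above the bench.
- stop_face (a point): centre of the top face of the STOP sensor, z up: the same grey box, 60 x 60 mm, with a red disc on top, face 47 mm above the bench. The two sensors may stand in either order.
- start_sensor: the START sensor's box, fixed; origin at the centre of its underside.
- stop_sensor: the STOP sensor's box, fixed; origin at the centre of its underside.
- collar_a: loose brass shaft collar lying flat, 38 mm outside, 15 mm high; origin at the centre of its underside. To be left alone.
- collar_b: a second loose brass shaft collar, the same. To be left alone.
- roller: loose white nylon fluted feed roller standing on end, 54 mm in diameter, 55 mm high; origin at the centre of its underside. To be left alone.
- hex_shaft: loose steel hex drive shaft lying along its own x, 180 mm long, 14 mm across flats; origin under its middle. To be left alone.
- screwdriver: loose screwdriver lying on the bench, 190 mm long along its own x. To be left alone.
- jar: loose amber jar of small parts with a steel cap, 48 mm in diameter, 58 mm high; origin at the centre of its underside. To be left alone.
There are look-alikes about, which are no part of the job. Leave any pink or purple look-alike of the start_sensor alone.

How it is judged:
On the way, in this order (a step that is already met when the one before it is completed fails the run):
1. the cam lever is pushed round to its locked stop (angle above 1.25 rad) (value of joint cam_lever above 1.25 rad), for 0.2 s.
2. the fingertips dwell over the green start sensor: grasp point within 25 mm sideways of the face's centre and 19 to 70 mm above the face (tips about 0 to 50 mm above it), for 1.5 s (horizontal distance between the grasp point and start_face below 0.025 m and z of the grasp point in the frame of start_face between 0.019 and 0.07 m), for 1.5 s.
At the end, for the whole second after the job is handed in: the cam lever rests locked (angle above 1.25 rad) and every loose part is within 15 mm of where it started (value of joint cam_lever above 1.25 rad and velocity of joint cam_lever below 0.05 rad/s and distance of each of collar_a, collar_b, roller, hex_shaft, screwdriver, jar from where it was at the start of the episode below 0.015 m); the robot touches nothing.
It fails at once if the robot touches the start sensor (contact force between any of the fingers, the arm and start_sensor above 0.3 N).
It fails at once if the robot touches the stop sensor (contact force between any of the fingers, the arm and stop_sensor above 0.3 N).
It fails at once if the fingertips point at the red stop sensor from close above (grasp point within 25 mm sideways and less than 70 mm above its face) (horizontal distance between the grasp point and stop_face below 0.025 m and z of the grasp point in the frame of stop_face between 0.019 and 0.07 m).
It fails at once if a loose part is lifted, carried or pushed more than 15 mm (distance of any of collar_a, collar_b, roller, hex_shaft, screwdriver, jar from where it was at the start of the episode above 0.015 m).
It also fails if it takes over 48 s, if anything falls off the work surface, if the arm or the gripper's body presses on something with over 40 N, if the wrist force passes 120 N, or if a joint passes its speed limit or range.

## Working session

There is one attempt and no reset: what is moved stays moved. The work goes in short steps, Python scripts to look and compute and a tool call to move; the robot and the scene stay as the last step left them, time stands still between calls to the robot, and variables do not carry over. Pictures are saved under pics/ and viewed, at most 10 in all, crops included, and the job is handed in when it is done.

Besides the shell and the picture viewer there is one more tool, called as name(argument=value, ...), one argument or row to a line, values as JSON. servo_tool: Moves the arm, as the interface text tells. Its arguments: {"type":"object","properties":{"dp":{"type":"array","items":{"type":"array","items":{"type":"number"}}},"yaw":{"type":"array","items":{"type":"number"}},"claw":{"type":"number"}},"required":["dp","yaw"]}

```bash
mkdir -p pics; cat > h.py <<'E'
import numpy as np, cv2, json
from bench import bot
def snap(n,f):
    c=bot.camera(n); cv2.imwrite(f'pics/{f}.png',c['img'][:,:,::-1])
    np.savez(f'pics/{f}.npz',**{k:np.array(c[k]) for k in c}); return c
def ray(f,u,v,z):
    c=np.load(f'pics/{f}.npz'); F=210/np.tan(np.radians(c['vertical_fov'])/2)
    R=c['rotation']
    if R.shape!=(3,3):
        from scipy.spatial.transform import Rotation as Q
        R=Q.from_quat(np.roll(R,-1)).as_matrix()
    d=R@np.array([(u-c['cx'])/F,(v-c['cy'])/F,1]); p=c['position']
    return (p+d*(z-p[2])/d[2]).round(4)
E
python3 - <<'E'
from h import *
for n in('top','scene'):
    c=snap(n,n+'1'); print(n,c['vertical_fov'],c['position'],c['rotation'],c['cx'],c['cy'])
print(bot.get_state())
E
```

```text
top 53.07338506247022 [0.39682387 0.06665258 1.09143734] [ 0.02272599 -0.70292422  0.70945824 -0.04527776] 280.5411725705989 213.7084738956817
scene 42.08877691427585 [ 1.17912289 -0.60231453  0.91647639] [-0.37645371  0.83651364  0.36385488 -0.1616699 ] 280.49625760461527 223.60730212470125
{'time': 0.1, 'qpos': array([-1.30750523e+00,  2.07346621e-01,  1.54277928e+00, -2.20592149e-05,
        1.39351590e+00, -1.50517169e-01]), 'dq': array([-0.00081137, -0.00210427, -0.00468524,  0.00100132, -0.00086442,
       -0.00188564]), 'joint_efforts': array([-8.01633869e-04, -3.71861601e+01, -2.82294291e+01,  7.00628199e-02,
        3.11233231e-02, -4.17426861e-05]), 'ee_pos': array([ 0.23104408, -0.5259644 ,  0.3016151 ]), 'tcp_rot': array([-1.02233775e-03,  9.78670675e-01,  2.05432861e-01, -6.85797179e-05]), 'contact_force': array([-0.02706473, -0.8201273 ,  0.16439266]), 'torque': array([ 0.02049065, -0.01264809,  0.01184997]), 'grasp_force': 0.0, 'opening': 0.0939054848974825}
```

View pics/top1.png

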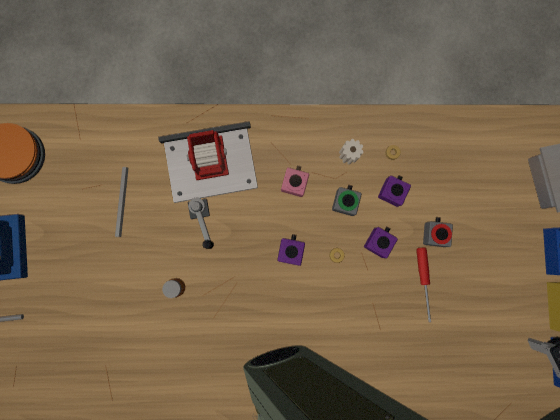

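View pics/scene1.png

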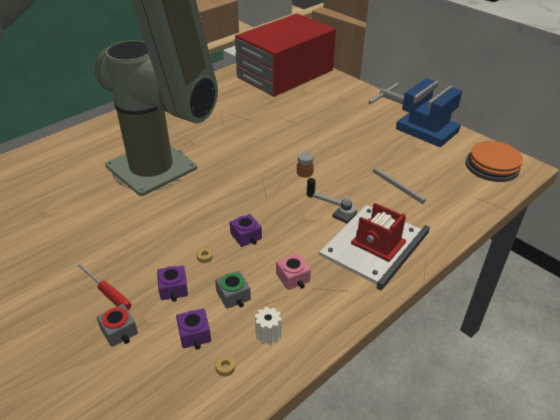

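Top view: lever knob (208,244), pivot pin (196,206), green start sensor (348,200), red stop (441,234), jar (172,289), purple look-alikes at (291,251), (381,242) and (395,190), pink (295,181).

```bash
python3 - <<'E'
from h import *
for n,u,v,z in [('knob',208,244,.08),('pin',196,205,.058),('green',348,200,.047),('red',441,234,.047),('jar',172,289,.058),('purple1',291,251,.047),('pink',295,181,.047),('plNL',174,201,.012),('plNR',257,187,.012),('plFL',164,141,.012),('plFR',247,128,.012),('hexA',125,168,.014),('hexB',119,236,.014)]:
    print(n,ray('top1',u,v,z))
for n,u,v,z in [('knob',311,181,.08),('pin',347,201,.058),('green',233,284,.047)]: print(n,ray('scene1',u,v,z))
I=cv2.imread('pics/top1.png')[90:310,100:460]
cv2.imwrite('pics/crop.png',cv2.resize(I[80:175,60:130],None,fx=6,fy=6,interpolation=2))
E
```

```text
knob [0.423  0.2079 0.08  ]
pin [0.5196 0.2409 0.058 ]
green [ 0.5309 -0.1375  0.047 ]
red [ 0.4431 -0.3705  0.047 ]
jar [0.3163 0.2967 0.058 ]
purple1 [0.4045 0.0078 0.047 ]
pink [ 0.58   -0.0046  0.047 ]
plNL [0.5358 0.3049 0.012 ]
plNR [0.5709 0.0919 0.012 ]
plFL [0.6932 0.3328 0.012 ]
plFR [0.7276 0.1173 0.012 ]
hexA [0.6219 0.4307 0.014 ]
hexB [0.4472 0.4415 0.014 ]
knob [0.4275 0.21   0.08  ]
pin [0.5262 0.2385 0.058 ]
green [ 0.5392 -0.1385  0.047 ]
```

View pics/crop.png

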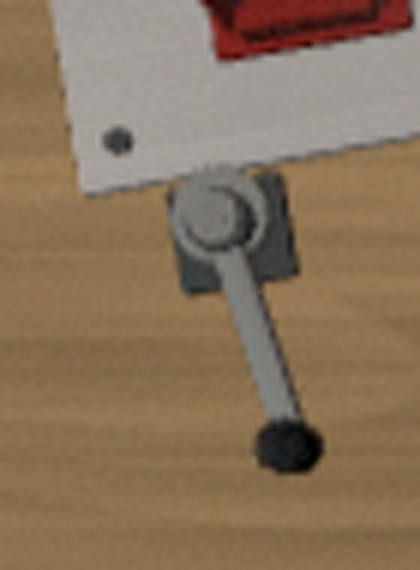

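servo_tool(
  dp=[
    [25,50,0],
    [50,105,0],
    [75,160,0],
    [100,213,0],
    [125,267,0],
    [150,320,0],
    [175,373,0],
    [199,426,0],
  ],
  yaw=[0.1,0.2,0.3,0.4,0.5,0.6,0.7,0.8],
  claw=0,
)

```text
time: 1.1
ee_pos: [0.4305, -0.0986, 0.3025]
tcp_rot: [0.0, 0.821, 0.572, -0.0]
contact_force: [0.3, 0.2, 0.3]
opening: 0.0171
grasp_force: 0.0
```

servo_tool(
  dp=[
    [-2,50,0],
    [-4,100,0],
    [-7,150,0],
    [-10,200,0],
    [-12,250,-10],
    [-14,300,-20],
    [-16,342,-40],
    [-16,342,-50],
  ],
  yaw=[0.1,0.2,0.3,0.4,0.5,0.6,0.67,0.67],
)

```text
time: 2.1
ee_pos: [0.4129, 0.2433, 0.2511]
tcp_rot: [-0.001, 0.586, 0.81, -0.001]
contact_force: [-0.2, 0.1, -0.0]
opening: 0.0005
grasp_force: 0.0
```

```bash
python3 - <<'E'
from h import *
c=snap('wrist','w1'); snap('top','top2'); s=bot.get_state(); print(s['time'],s['ee_pos'],s['tcp_rot'],s['qpos'],s['opening'])
a=cv2.imread('pics/w1.png'); b=cv2.imread('pics/top2.png')[120:330,100:380]
cv2.imwrite('pics/v2.png',np.vstack([cv2.resize(a,(400,300)),cv2.resize(b,(400,300))]))
E
```

```text
2.2 [0.41299317 0.24099613 0.25086259] [-0.00089361  0.58804174  0.80882778 -0.00193443] [ 3.47319732e-01  5.29173674e-02  1.82686340e+00 -7.21008382e-04
  1.26601782e+00  3.40157163e-02] 0.00047133173122868266
```

View pics/v2.png

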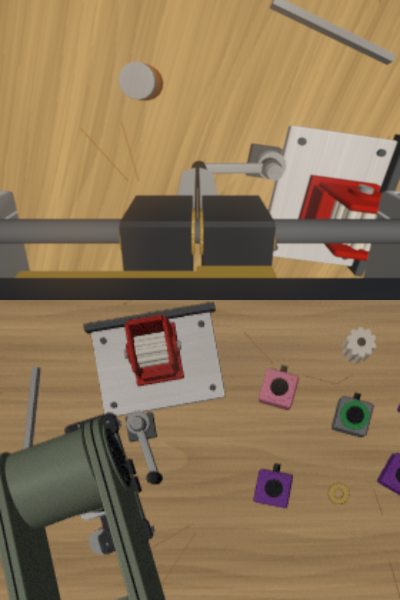

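```bash
python3 - <<'E'
from h import *
from scipy.spatial.transform import Rotation as Q
for n,u,v,z in [('tips',197*1.4,168*1.4,.153),('pin',272*1.4,163*1.4,.058),('jar',135*1.4,80*1.4,.058),('barend',205*1.4,168*1.4,.041)]: print(n,ray('w1',u,v,z))
c=np.load('pics/w1.npz');F=210/np.tan(np.radians(c['vertical_fov'])/2)
R=Q.from_quat(np.roll(c['rotation'],-1)).as_matrix() if c['rotation'].shape!=(3,3) else c['rotation']
for p in [(.425,.209,.08),(.413,.241,.153),(.523,.24,.058)]:
    d=R.T@(np.array(p)-c['position']); print(p,(d[:2]/d[2]*F+[c['cx'],c['cy']])/1.4)
a=cv2.imread('pics/w1.png')[180:300,200:420]; cv2.imwrite('pics/wc.png',cv2.resize(a,None,fx=3.5,fy=3.5))
E
```

```text
tips [0.4096 0.2509 0.153 ]
pin [0.5086 0.2565 0.058 ]
jar [0.3165 0.3006 0.058 ]
barend [0.4315 0.218  0.041 ]
(0.425, 0.209, 0.08) [198.506842   183.54045659]
(0.413, 0.241, 0.153) [197.17232308 179.6035149 ]
(0.523, 0.24, 0.058) [277.32070082 177.79864746]
```

View pics/wc.png

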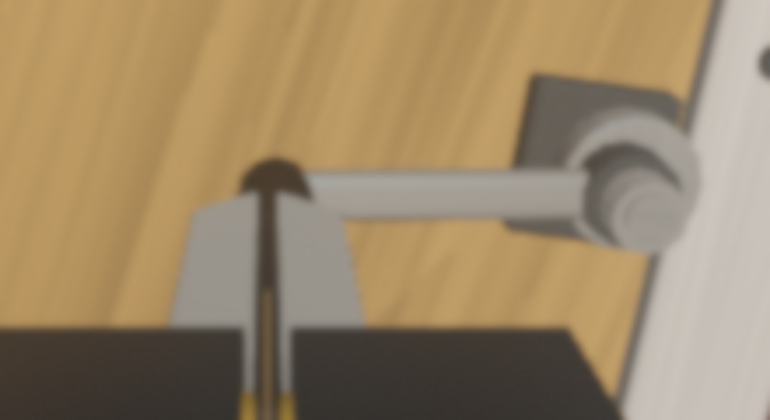

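The crop shows the shut fingertips hanging just on the +y side of the knob (pixel 275,175 in the crop) with the bar running right to the pivot. I'll back off 8 mm and descend.

servo_tool(
  dp=[
    [-2,8,0],
    [-2,8,-20],
    [-2,8,-40],
    [-2,8,-60],
    [-2,8,-80],
    [-2,8,-95],
    [-2,8,-104],
    [-2,8,-104],
  ],
  yaw=[0,0,0,0,0,0,0,0],
)

```text
time: 3.2
ee_pos: [0.4121, 0.2493, 0.1484]
tcp_rot: [-0.0, 0.588, 0.809, -0.0]
contact_force: [0.0, 0.0, 0.2]
opening: 0.0002
grasp_force: 0.0
```

```bash
python3 - <<'E'
from h import *
s=bot.get_state(); print(s['time'],s['ee_pos'],s['contact_force'])
# arc targets, pivot & finger centre offset behind the knob by 19 mm
P=np.array([522,241]); c0=np.array([412,250])
for a in np.arange(0.11,1.48,.1):
    th=np.radians(189.3)+a; r=np.array([np.cos(th),np.sin(th)]); t=np.array([-r[1],r[0]])
    print(round(a,2),(P+100*r-19*t-c0).round(0), 'yaw',round(a-.147,2))
E
```

```text
3.2 [0.41213561 0.24925971 0.14838843] [0.03243648 0.04694897 0.22604221]
0.11 [  9. -18.] yaw -0.04
0.21 [ 10. -28.] yaw 0.06
0.31 [ 12. -38.] yaw 0.16
0.41 [ 16. -47.] yaw 0.26
0.51 [ 20. -56.] yaw 0.36
0.61 [ 25. -65.] yaw 0.46
0.71 [ 31. -73.] yaw 0.56
0.81 [ 38. -81.] yaw 0.66
0.91 [ 46. -88.] yaw 0.76
1.01 [ 54. -94.] yaw 0.86
1.11 [ 62. -99.] yaw 0.96
1.21 [  72. -103.] yaw 1.06
1.31 [  81. -107.] yaw 1.16
1.41 [  91. -109.] yaw 1.26
```

Push in two stages along the arc, with a check in between.

servo_tool(
  dp=[
    [5,-8,0],
    [9,-18,0],
    [10,-28,0],
    [12,-38,0],
    [16,-47,0],
    [20,-56,0],
    [25,-65,0],
    [31,-73,0],
  ],
  yaw=[0,0,0.06,0.16,0.26,0.36,0.46,0.56],
)

```text
time: 4.2
ee_pos: [0.4438, 0.1764, 0.1493]
tcp_rot: [0.0, 0.341, 0.94, 0.001]
contact_force: [-1.2, 3.0, 0.6]
opening: 0.0007
grasp_force: 1.3
```

```bash
python3 - <<'E'
from h import *
c=snap('scene','sc3'); snap('wrist','w3'); s=bot.get_state(); print(s['time'],s['ee_pos'],s['contact_force'])
a=cv2.imread('pics/sc3.png')[130:270,240:440]; b=cv2.imread('pics/w3.png')
cv2.imwrite('pics/v3.png',np.vstack([cv2.resize(a,(400,280)),cv2.resize(b,(400,300))]))
E
```

```text
4.3 [0.44409201 0.17568138 0.14920257] [ 0.64781868 -0.96193647 -0.17618418]
```

View pics/v3.png

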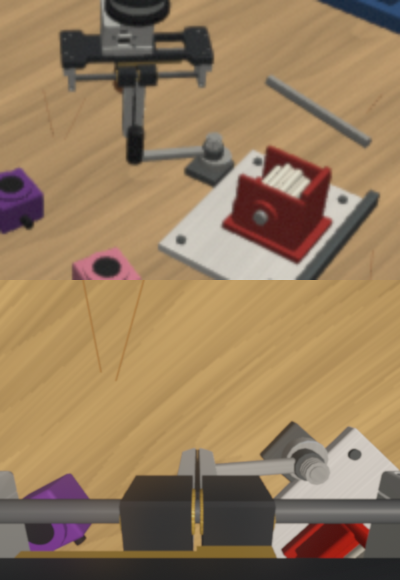

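The lever is following: the knob sits against the fingertips. I'll continue to the stop.

servo_tool(
  dp=[
    [7,-8,0],
    [15,-15,0],
    [23,-21,0],
    [31,-26,0],
    [41,-30,0],
    [50,-34,0],
    [60,-36,0],
    [63,-37,0],
  ],
  yaw=[0.1,0.2,0.3,0.4,0.5,0.6,0.7,0.73],
)

```text
time: 5.3
ee_pos: [0.5009, 0.1397, 0.1475]
tcp_rot: [-0.008, -0.016, 1.0, 0.0]
contact_force: [-16.1, 2.0, 10.8]
opening: 0.0004
grasp_force: 8.3
```

```bash
python3 - <<'E'
from h import *
c=snap('scene','sc4'); snap('wrist','w4'); s=bot.get_state(); print(s['time'],s['ee_pos'],s['contact_force'],s['qpos'])
a=cv2.imread('pics/sc4.png')[130:270,240:440]; b=cv2.imread('pics/w4.png')
cv2.imwrite('pics/v4.png',np.vstack([cv2.resize(a,(400,280)),cv2.resize(b,(400,300))]))
E
```

```text
5.4 [0.50078923 0.13966202 0.14740745] [-13.95843409   1.56020544   9.65532276] [ 1.04723664e-01  2.83963522e-01  1.80054444e+00  1.62065895e-03
  1.07221888e+00 -1.49781673e+00]
```

View pics/v4.png

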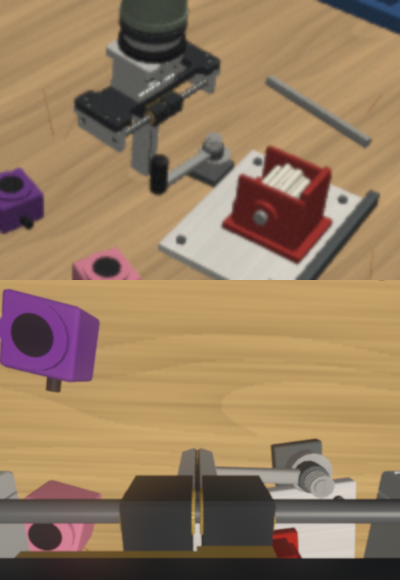

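The force of 14 N at the end shows the lever is against its stop (bar along -y). Retreating, then moving to a hover above the green sensor.

servo_tool(
  dp=[
    [-20,0,0],
    [-35,0,5],
    [-35,0,40],
    [-35,0,80],
    [-25,-45,80],
    [-10,-95,80],
    [0,-145,80],
    [0,-165,80],
  ],
  yaw=[0,0,0,0,0,0,0,0],
)

```text
time: 6.4
ee_pos: [0.5068, -0.0282, 0.2296]
tcp_rot: [0.001, -0.014, 1.0, -0.001]
contact_force: [-0.3, -0.8, 0.7]
opening: 0.0007
grasp_force: 0.0
```

```bash
python3 - <<'E'
from h import *
snap('wrist','w5'); snap('top','t5'); s=bot.get_state(); print(s['time'],s['ee_pos'],s['contact_force'])
def green(f):
    I=cv2.imread(f'pics/{f}.png'); h=cv2.cvtColor(I,cv2.COLOR_BGR2HSV)
    m=cv2.inRange(h,(50,110,40),(85,255,255)); n,l,st,ce=cv2.connectedComponentsWithStats(cv2.morphologyEx(m,cv2.MORPH_CLOSE,np.ones((3,3))))
    for i in range(1,n):
        if st[i,4]>40: x,y,w,hh,a=st[i]; print(f,st[i],ray(f,x+w/2-.5,y+hh/2-.5,.047))
for f in('top1','t5','scene1','w5'): green(f)
b=cv2.imread('pics/t5.png')[110:330,90:470]; a=cv2.imread('pics/w5.png')
cv2.imwrite('pics/v5.png',np.vstack([cv2.resize(b,(518,300)),np.hstack([cv2.resize(a,(400,300)),np.zeros((300,118,3),np.uint8)])]))
E
```

```text
6.5 [ 0.50637201 -0.02760634  0.22928365] [ 0.3518821  -0.23451187  0.49880103]
top1 [338 191  20  20 198] [ 0.5296 -0.1362  0.047 ]
scene1 [221 274  23  17 191] [ 0.5333 -0.1365  0.047 ]
w5 [ 128  210   57   54 1440] [ 0.5307 -0.1357  0.047 ]
```

View pics/v5.png

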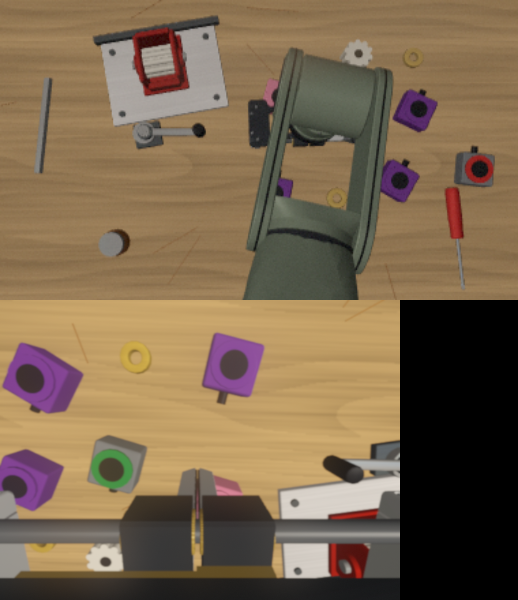

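The top view shows the lever locked (bar to the right, knob at 198,130). All three views put the green disc at (0.531, -0.136).

servo_tool(
  dp=[
    [8,-35,0],
    [17,-75,0],
    [25,-108,0],
    [25,-108,0],
    [25,-108,-25],
    [25,-108,-50],
    [25,-108,-62],
    [25,-108,-62],
  ],
  yaw=[0,0,0,0,0,0,0,0],
)

```text
time: 7.5
ee_pos: [0.5305, -0.1321, 0.1659]
tcp_rot: [-0.001, -0.017, 1.0, 0.001]
contact_force: [1.4, -0.3, 0.6]
opening: 0.0006
grasp_force: 0.0
```

servo_tool(
  dp=[
    [0,0,0],
    [0,0,0],
    [0,0,0],
    [0,0,0],
    [0,0,0],
    [0,0,0],
    [0,0,0],
    [0,0,0],
  ],
  yaw=[0,0,0,0,0,0,0,0],
)

```text
time: 8.5
ee_pos: [0.5312, -0.1335, 0.1666]
tcp_rot: [-0.0, -0.016, 1.0, -0.0]
contact_force: [0.1, -0.7, -0.2]
opening: 0.0004
grasp_force: 0.0
```

servo_tool(
  dp=[
    [0,0,0],
    [0,0,0],
    [0,0,0],
    [0,0,0],
    [0,0,0],
    [0,0,0],
    [0,0,0],
    [0,0,0],
  ],
  yaw=[0,0,0,0,0,0,0,0],
)

```text
time: 9.5
ee_pos: [0.5312, -0.1335, 0.1666]
tcp_rot: [-0.0, -0.016, 1.0, 0.0]
contact_force: [-0.1, -0.2, 0.9]
opening: 0.0001
grasp_force: 0.0
```

servo_tool(
  dp=[
    [0,0,0],
    [0,0,20],
    [0,0,45],
    [0,0,70],
    [0,0,90],
    [0,0,100],
    [0,0,100],
    [0,0,100],
  ],
  yaw=[0,0,0,0,0,0,0,0],
)

```text
time: 10.5
ee_pos: [0.5307, -0.1333, 0.2656]
tcp_rot: [-0.001, -0.016, 1.0, 0.0]
contact_force: [-0.2, -0.4, -0.6]
opening: 0.0005
grasp_force: 0.0
```

```bash
python3 - <<'E'
from h import *
k=ray('t5',90+198/1.3632,110+130/1.3636,.08); p=ray('t5',90+144.5/1.3632,110+130/1.3636,.058)
a=np.arctan2(k[1]-p[1],k[0]-p[0])%(2*np.pi)-np.radians(189.3); print(k,p,a)
if a>1.27: print(bot.sign_off())
E
```

```text
[0.5155 0.143  0.08  ] [0.5187 0.2409 0.058 ] 1.3758059249344528
the job is handed in; nothing more can be done
None
```

The job is handed in: the cam lever is at its stop (measured about 1.38 rad), the fingertips then dwelt about 2 cm above the green start sensor for just over 2 s, and I saw no contact with either sensor or any loose part; no verdict came back.

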